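Nip a thickness spacer under the knurled collar of a patty press

TASK

Set the patty press to the thicker patty: slide the thicker of the two U-shaped spacers fully home around the threaded post, under the knurled collar, then spin the collar down until it just nips the spacer: held, but only lightly finger-tight, never forced. Let go and leave the spacer flat and held there; leave the other things alone.

Things in the scene. Friction and masses are not known exactly. Their poses are not given: they have to be found in the camera images.
- press: Fixed base of a patty press: aluminium plate, flat top 20 mm above the worktop, with an upright threaded post, 16 mm across, its top 78 mm above the plate. Origin on the post's axis at worktop level; z up; +x towards the round mould (104 mm across, 20 high, centre at x = 92 mm). The plate runs from -87 to +150 mm in x, +-60 mm in y. The spacer goes on from the -x side, slot first.
- post_foot (a point): Where the post's axis meets the top of the plate, 20 mm above the worktop; same axes as press.
- collar: Knurled steel collar on the post, 47 mm across, 30 tall; origin: centre of its underside; turns with it. Under it a spring washer, 40 across, 2.5 thick, 22 N per mm, bears on the spacer; starts 29 to 36 mm above the plate. Clockwise from above lowers it, 24 mm a turn; turning takes 0.11 N m, a 20 N squeeze 0.2 to 0.3 more; stays where left. A 7 N grip slips at a good nip; over 25 N is forced.
- thick_spacer: Thicker of two loose U-shaped aluminium spacers: 24 mm thick, 0.11 to 0.18 kg. Origin: centre of the U, underside. Slot 20 mm wide opens to +x, closed end at x = -9 mm (home: origin within 1 mm of the post's axis). U 40 mm wide, prongs end at x = 20. A 10 mm high bar leads to an upright tab at x = -70 mm: 12 mm thick (y), 26 long (x), top 48 mm up. Lies flat left or right of the press.
- thin_spacer: The other spacer: same outline, tab and axes but the U is only 14 mm thick. Not to be used. Lies flat on the other side of the press.
- salt_shaker: Small glass shaker with a steel cap, 45 mm across, 87 tall; origin at the centre of its underside. To be left alone.
- sauce_cup: Small steel sauce cup, 68 mm across, 40 tall; origin at the centre of its underside. To be left alone.
- deli_cup: White lidded tub, 114 mm across, 68 tall; origin at the centre of its underside. To be left alone.

How it is judged:
By the outcome, as a careful person would: the job done as asked, in the order asked, and still so for the second after the job is handed in, with the robot touching nothing.
It also fails if it takes over 72 s, if anything falls off the work surface, if the arm or the gripper's body presses on something with over 40 N, if the wrist force passes 120 N, or if a joint passes its speed limit or range.

ROBOT

A 6-joint arm with a two-finger parallel gripper is mounted at the origin on a cart in front of the work surface, level with it; the furniture and walls round the work are solid. World frame = base frame: x ahead of the robot, y to its left, z up, the work surface at z = 0. Lengths are in m, angles in rad, forces in N, time in s.
With the tool pointing down it reaches from about 0.3 to 0.775 m from the base axis. Payload 14.6 kg.
Tool frame: the origin (TCP) lies at the very end of the fingers, on their centre line; the grasp point (between the pads) lies 19 mm behind it; z points along the fingers, y is the line along which they close (so a half turn about z gives the same grasp; the last joint's range is limited). The gripper opens to 94 mm and grips with 3 to 60 N. Pads are 16 mm wide; open, the fingers measure 119 mm over their backs; the gripper's body (75 mm by 177 mm) begins 78 mm behind the grasp point.
Start: joints at [1.127, 0.3, 1.521, -0, 1.321, -0.067], TCP at [0.202, 0.511, 0.205] pointing down, gripper open.
Joint ranges: [-3.03, 3.03], [-0.79, 2.21], [0.23, 2.52], [-1.04, 4.18], [0, 3.07], [-2.55, 2.55]. Speed limits (rad/s): [2.22, 2.22, 2.57, 3.14, 3.14, 3.14].

INTERFACE

Orientations are given as a rotation vector (axis times angle).
In Python, from cell import sensors, cams, manip gives the robot as it stands.
- The arm moves only by the tool jog_arm, never from a script. Its argument "series" is a list of rows, each a list of 3 entries, a list of its own where there are three numbers: the finger opening in m, from 0 to 0.094, then the shift along the tool's x, y, z in m, then the turn, a rotation vector about the tool's x, y, z in degrees. In form: [[fingers, [dx, dy, dz], [rx, ry, rz]], ...]. A call has 1 to 12 rows; each row shifts and turns the commanded pose from where the row before left it, along the tool's axes as they then stand; what a row does not reach is not made up. A row lasts 1/8 s, in which the tool goes at most 62.5 mm and 10.7 degrees, less where a joint would pass 70% of its speed; a pose out of reach is approached as far as the arm can. A call with a gripper value outside its range is refused whole. The fingers move at their own pace and stop on an object; "force" is the grip in N (left out, the last holds). Time passes only in rows, so rows that do not move let the fingers close. It gives the time, the measured TCP pose, the force, the opening and the grip force at its end, in the units of the state.
- sensors.get_state(): the state, without advancing time (a new reading comes with each control period).
- cams.snapshot(name): name is "scene" or "side" or "wrist"; returns the picture (480x640x3 uint8, blue, green, red); there is no depth.
- cams.camera_info(name): a dict with "mtx" (3x3 intrinsics, pixels), "k1" (the pictures are not rectified: a ray, as slopes to the right and down, at radius r is drawn at 1 + k1 r^2 times it, then the intrinsics apply), "R" (3x3) and "t" (3): a world point X has camera coordinates R X + t; the wrist camera has in their place "tool_from_camera" (4x4, takes a point from camera to tool coordinates, whose origin is the TCP and whose axes are the flange's). Camera axes: x right, y down, z forward; pixel columns grow to the right and rows downward; lengths in m; the calibration is good to about 2 mm. A picture is of the moment at which its call begins: read the wrist's pose just before it. camera_info takes no time and is no camera call.
- manip.hand_in(): hands the job in; it is judged then, once.
The state is a dict: "t": time; "joint_pos": joint angles; "dq": joint speeds; "tau": joint torques, N m; "eef_pos": TCP position; "eef_rot": TCP orientation; "force": force on the tool from outside, world axes, zero at the start; "torque": the same for the moment, N m; "opening": opening from 0.0 (shut) to 1.0 (fully open); "grasp_force": force on a finger pad.
Only numpy, scipy, OpenCV 4.12 (cv2) and the standard library are available. Lean on these libraries where they do the work, as an engineer would, in place of code of your own. Each camera call takes 0.05 s, during which the arm holds its last target. There are 200 camera calls.

## Working session

There is one attempt and no reset: what is moved stays moved. The work goes in short steps, Python scripts to look and compute and a tool call to move; the robot and the scene stay as the last step left them, time stands still between calls to the robot, and variables do not carry over. Pictures are saved under pics/ and viewed, at most 10 in all, crops included, and the job is handed in when it is done.

Besides the shell and the picture viewer there is one more tool, called after "Emit:" as name([rows], argument=value, ...), one row to a line, values as JSON. jog_arm: Moves the arm, as the interface text tells. Its arguments: {"type":"object","properties":{"series":{"type":"array","items":{"type":"array"}},"force":{"type":"number"}},"required":["series"]}

```bash
mkdir -p pics; cat > h.py <<'E'
import numpy as np, cv2
from scipy.spatial.transform import Rotation as Rot
from cell import sensors, cams, manip
def cam(name,st=None):
    i=cams.camera_info(name); K=np.array(i["mtx"]); k=i["k1"]
    if name=="wrist":
        T=np.array(i["tool_from_camera"]); Rt=Rot.from_rotvec(st["eef_rot"]).as_matrix()
        A=Rt@T[:3,:3]; o=Rt@T[:3,3]+np.array(st["eef_pos"])
    else:
        A=np.array(i["R"]).T; o=-A@np.array(i["t"])
    return K,k,A,o
def ray(c,px):
    K,k,A,o=c
    s=cv2.undistortPoints(np.array([[px]],float),K,np.array([k,0,0,0.]))[0,0]
    # refine for pure model
    d=np.linalg.solve(K,[px[0],px[1],1])[:2]; u=d.copy()
    for _ in range(30): u=d/(1+k*(u@u))
    return o,A@np.array([u[0],u[1],1])
def onz(c,px,z):
    o,d=ray(c,px); return o+d*(z-o[2])/d[2]
def proj(c,X):
    K,k,A,o=c; p=A.T@(np.array(X)-o); u=p[:2]/p[2]; u=u*(1+k*(u@u)); return (K@[u[0],u[1],1])[:2]
E
python3 - <<'E'
from h import *
for n in ["scene","side","wrist"]:
    s=sensors.get_state(); im=cams.snapshot(n); cv2.imwrite(f"pics/{n}0.png",im)
    c=cam(n,s); print(n,c[3].round(3),c[2][:,2].round(2),c[0][0,0],c[1])
print(s)
E
```

```text
scene [0.394 0.698 0.818] [ 0.13 -0.72 -0.68] 593.8897164075444 -0.09178891924799532
side [0.528 0.7   0.422] [-0.03 -0.92 -0.4 ] 432.99298187023453 -0.0838431171146458
wrist [0.123 0.542 0.383] [ 0.27 -0.11 -0.96] 374.60726677678343 -0.030846775511530585
{'t': 0.1, 'joint_pos': array([ 1.12737959e+00,  3.00391841e-01,  1.52153563e+00, -1.57983379e-05,
        1.32069007e+00, -6.66222813e-02]), 'dq': array([ 1.83874986e-03, -1.62903830e-03, -2.29140865e-03, -1.48268274e-04,
       -1.77243683e-03, -7.37660182e-05]), 'tau': array([ 1.66052650e-03, -5.32642329e+01, -3.53283691e+01,  7.10249855e-02,
        2.34128174e-02, -6.32627894e-05]), 'eef_pos': array([0.20228256, 0.51119216, 0.20494903]), 'eef_rot': array([-5.88320546e-01, -3.08576563e+00,  1.56376898e-03]), 'force': array([-0.08558177, -0.30227044, -0.33331942]), 'torque': array([-0.05728471, -0.00486539,  0.04405247]), 'grasp_force': 0.0, 'opening': 0.9997141527971248}
```

View pics/scene0.png

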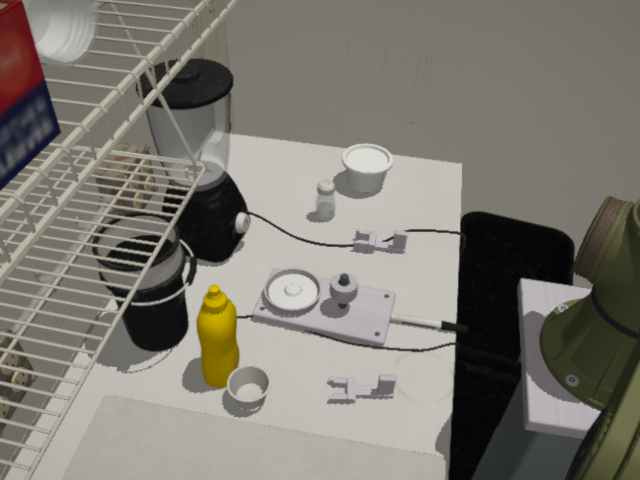

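View pics/side0.png

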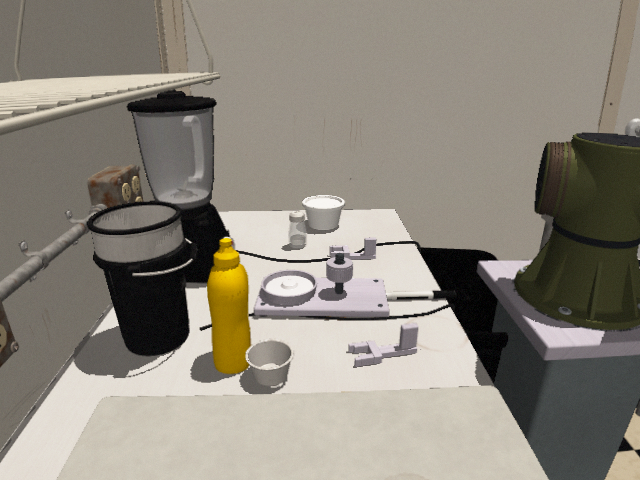

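```bash
python3 - <<'E'
import cv2,numpy as np
a=cv2.imread("pics/scene0.png");b=cv2.imread("pics/side0.png")
f=lambda im,x,y,w,h:cv2.resize(im[y:y+h,x:x+w],(400,300),interpolation=cv2.INTER_CUBIC)
m=np.vstack([np.hstack([f(a,320,355,80,60),f(a,345,215,80,60)]),np.hstack([f(b,340,310,100,75),f(b,320,225,80,60)])])
cv2.imwrite("pics/crop1.png",m)
m=np.vstack([cv2.resize(a[260:350,245:405],(800,450),interpolation=cv2.INTER_CUBIC)])
cv2.imwrite("pics/crop2.png",m)
E
```

```text
(no output)
```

View pics/crop1.png

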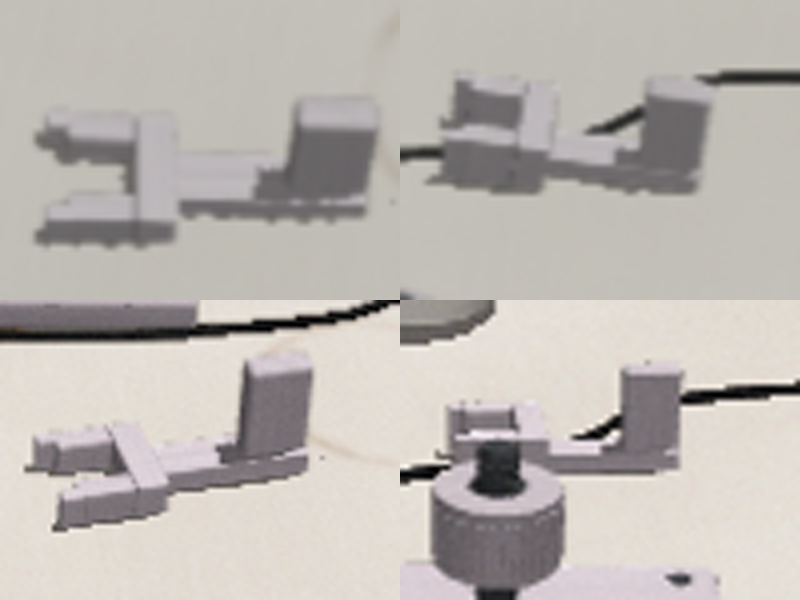

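View pics/crop2.png

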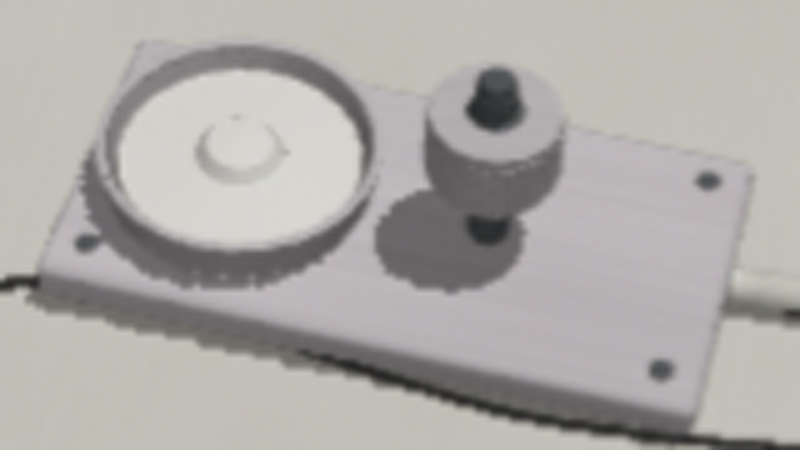

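```bash
python3 - <<'E'
from h import *
c=cam("scene");f=lambda x,y,ox,oy,z:onz(c,(ox+x/5,oy+y/5),z).round(4)
for p in [(140,42),(750,165),(693,415),(42,275)]: print("plate",f(*p,245,260,.02))
print("posttop",f(497,75,245,260,.098), "collar top c", f(497,110,245,260,.085))
for n,p,z in [("tabtop",(282,90),.048),("Ucorner back",(155,88),.024),("Ucorner front",(118,150),.024),("tip back",(57,75),.024),("tip front",(43,145),.024)]: print(n,f(*p,345,215,z))
for n,p,z in [("thin tab",(338,112),.048),("thin U back",(175,115),.014),("front",(135,220),.014)]: print(n,f(*p,320,355,z))
for n,p,z in [("salt",(325,217),0.0),("deli",(366,190),0),("sauce",(248,405),0)]: print(n,onz(c,p,z).round(3))
E
```

```text
plate [ 0.6211 -0.0615  0.02  ]
plate [ 0.3885 -0.0484  0.02  ]
plate [0.395  0.0694 0.02  ]
plate [0.6255 0.057  0.02  ]
posttop [0.4774 0.0018 0.098 ] collar top c [0.4761 0.0056 0.085 ]
tabtop [ 0.3933 -0.1833  0.048 ]
Ucorner back [ 0.4437 -0.2007  0.024 ]
Ucorner front [ 0.4532 -0.161   0.024 ]
tip back [ 0.4835 -0.1998  0.024 ]
tip front [ 0.4825 -0.1574  0.024 ]
thin tab [0.3807 0.1565 0.048 ]
thin U back [0.4315 0.1446 0.014 ]
front [0.4376 0.1859 0.014 ]
salt [ 0.558 -0.253 -0.   ]
deli [ 0.486 -0.366  0.   ]
sauce [0.589 0.221 0.   ]
```

View pics/wrist0.png

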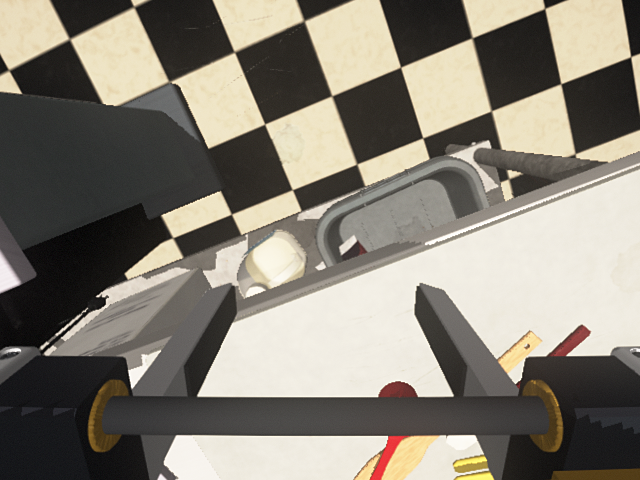

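Emit:
jog_arm([
  [0.094,[-0.02,0,0],[0,0,-7.2]],
  [0.094,[-0.02,0,0],[0,0,-7.2]],
  [0.094,[-0.02,0,0],[0,0,-7.2]],
  [0.094,[-0.03,-0.03,0],[0,0,0]],
  [0.094,[-0.03,-0.04,0],[0,0,0]],
  [0.094,[-0.03,-0.05,0],[0,0,0]],
  [0.094,[-0.03,-0.05,0],[0,0,0]],
  [0.094,[-0.03,-0.05,0],[0,0,0]],
  [0.094,[-0.01,-0.05,0],[0,0,0]],
  [0.094,[0,-0.05,0],[0,0,0]],
  [0.094,[0,-0.05,0],[0,0,0]],
  [0.094,[0,-0.05,0],[0,0,0]],
])

```text
t: 1.65
eef_pos: [0.4199, 0.075, 0.2054]
eef_rot: [0.001, -3.142, 0.0]
force: [0.9, 0.9, -0.1]
opening: 1.003
grasp_force: 0.0
```

Emit:
jog_arm([
  [0.094,[0,-0.05,0],[0,0,0]],
  [0.094,[0,-0.05,0],[0,0,0]],
  [0.094,[0,-0.05,0],[0,0,0]],
  [0.094,[0,-0.05,0],[0,0,0]],
  [0.094,[0,0,0],[0,0,0]],
  [0.094,[0,0,0],[0,0,0]],
])

```text
t: 2.4
eef_pos: [0.4202, -0.123, 0.2053]
eef_rot: [-0.0, -3.141, -0.0]
force: [0.5, 0.4, 0.4]
opening: 0.998
grasp_force: 0.0
```

```bash
python3 - <<'E'
from h import *
s=sensors.get_state(); im=cams.snapshot("wrist"); cv2.imwrite("pics/w1.png",im)
import pickle; pickle.dump(s,open("w1.pkl","wb")); print(s["t"],s["eef_pos"],s["eef_rot"],s["joint_pos"].round(2),s["force"])
E
```

```text
2.4 [ 0.42019813 -0.12300941  0.20528593] [-3.06174344e-04 -3.14125266e+00 -4.89628040e-04] [-0.37  0.05  1.82  0.    1.28 -1.94] [0.50664976 0.38205546 0.40321509]
```

View pics/w1.png

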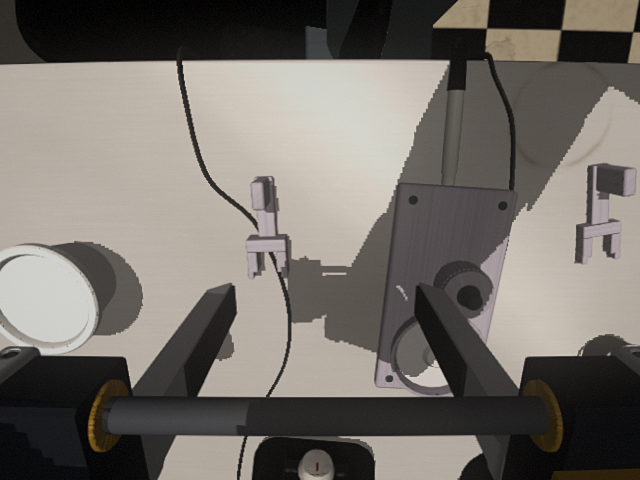

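```bash
python3 - <<'E'
import cv2,numpy as np
a=cv2.imread("pics/w1.png")
L=cv2.resize(a[165:285,230:310],(400,600),interpolation=cv2.INTER_CUBIC)
R=cv2.resize(a[178:388,385:525],(400,600),interpolation=cv2.INTER_CUBIC)
cv2.imwrite("pics/crop3.png",np.hstack([L,R]))
E
```

```text
(no output)
```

View pics/crop3.png

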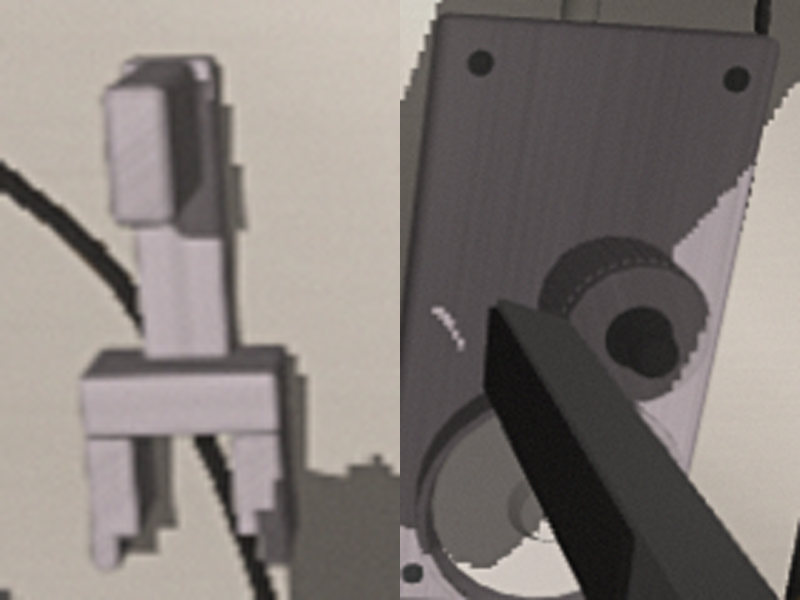

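```bash
python3 - <<'E'
from h import *
import pickle; s=pickle.load(open("w1.pkl","rb")); c=cam("wrist",s)
f=lambda x,y,z:onz(c,(230+x/5,165+y/5),z)
g=lambda x,y,z:onz(c,(385+(x-400)/2.857,178+y/2.857),z)
T=[f(*p,.048) for p in [(107,88),(165,82),(173,220),(118,224)]]
for t in T: print("tab",t.round(4))
print("tabc",np.mean(T,0).round(4))
for p in [(83,378),(275,373),(88,435),(280,432),(135,435),(230,432),(105,567)]: print("U",p,f(*p,.024).round(4))
for p in [(440,14),(778,38),(480,62),(736,79),(412,573)]: print("plate",p,g(*p,.02).round(4))
print("post",g(655,348,.098).round(4), "hole in collar top",g(643,338,.083).round(4))
# check: reproject scene-derived
cs=cam("scene")
print("scene tab",onz(cs,(401.4,233),.048).round(4))
E
```

```text
tab [ 0.3799 -0.1892  0.048 ]
tab [ 0.3788 -0.1788  0.048 ]
tab [ 0.4039 -0.1785  0.048 ]
tab [ 0.4046 -0.1886  0.048 ]
tabc [ 0.3918 -0.1838  0.048 ]
U (83, 378) [ 0.441  -0.2019  0.024 ]
U (275, 373) [ 0.4399 -0.1634  0.024 ]
U (88, 435) [ 0.453  -0.2017  0.024 ]
U (280, 432) [ 0.4524 -0.1628  0.024 ]
U (135, 435) [ 0.453  -0.1921  0.024 ]
U (230, 432) [ 0.4524 -0.1729  0.024 ]
U (105, 567) [ 0.4817 -0.1999  0.024 ]
plate (440, 14) [ 0.3839 -0.0518  0.02  ]
plate (778, 38) [0.3916 0.0654 0.02  ]
plate (480, 62) [ 0.4003 -0.0371  0.02  ]
plate (736, 79) [0.406  0.0526 0.02  ]
plate (412, 573) [ 0.6068 -0.0498  0.02  ]
post [0.4709 0.0019 0.098 ] hole in collar top [0.4747 0.0043 0.083 ]
scene tab [ 0.3933 -0.1833  0.048 ]
```

Emit:
jog_arm([
  [0.05,[0.0141,-0.0304,0.02],[0,0,-1.4]],
  [0.05,[0.0141,-0.0304,0.03],[0,0,0]],
  [0.05,[0,0,0.045],[0,0,0]],
  [0.05,[0,0,0.035],[0,0,0]],
  [0.05,[0,0,0],[0,0,0]],
  [0.05,[0,0,0],[0,0,0]],
], force=40)

```text
t: 3.2
eef_pos: [0.3937, -0.1843, 0.0768]
eef_rot: [-0.041, 3.14, -0.001]
force: [0.2, 0.7, 0.5]
opening: 0.532
grasp_force: 0.0
```

Emit:
jog_arm([
  [0.05,[0.0015,0.0005,0.03],[0,0,0]],
  [0.05,[0,0,0.022],[0,0,0]],
  [0.05,[0,0,0.0095],[0,0,0]],
  [0.05,[0,0,0],[0,0,0]],
  [0.0,[0,0,0],[0,0,0]],
  [0.0,[0,0,0],[0,0,0]],
  [0.0,[0,0,0],[0,0,0]],
  [0.0,[0,0,0],[0,0,0]],
])

```text
t: 4.2
eef_pos: [0.3914, -0.1841, 0.0141]
eef_rot: [-0.039, 3.141, -0.0]
force: [0.2, 0.0, -0.1]
opening: 0.144
grasp_force: 0.0
```

Emit:
jog_arm([
  [0.0,[0,0,0],[0,0,0]],
  [0.0,[0,0,0],[0,0,0]],
  [0.0,[0,0,0],[0,0,0]],
])

```text
t: 4.58
eef_pos: [0.3914, -0.1841, 0.0141]
eef_rot: [-0.039, 3.141, -0.0]
force: [-0.3, 0.4, 4.4]
opening: 0.127
grasp_force: 40.0
```

Emit:
jog_arm([
  [0.0,[0,0,-0.015],[0,0,0]],
  [0.0,[0,0,-0.03],[0,0,0]],
  [0.0,[0,0,-0.015],[0,0,2.5]],
  [0.0,[0.015,0,0],[0,0,2.6]],
  [0.0,[0.02,0.01,0],[0,0,0]],
  [0.0,[0.0107,0.03,0],[0,0,0]],
  [0.0,[0,0.04,0],[0,0,0]],
  [0.0,[0,0.04,0],[0,0,0]],
  [0.0,[0,0.04,0],[0,0,0]],
  [0.0,[0,0.022,0],[0,0,0]],
  [0.0,[0,0.01,0],[0,0,0]],
  [0.0,[0,0,0],[0,0,0]],
], force=50)

```text
t: 6.08
eef_pos: [0.3576, 0.0097, 0.0737]
eef_rot: [-0.1, -3.139, 0.0]
force: [-0.6, 0.2, -0.6]
opening: 0.124
grasp_force: 50.0
```

```bash
python3 - <<'E'
from h import *
s=sensors.get_state(); im=cams.snapshot("wrist"); cv2.imwrite("pics/w2.png",im)
import pickle; pickle.dump(s,open("w2.pkl","wb")); print(s["t"],s["eef_pos"],s["eef_rot"],s["joint_pos"].round(2),s["force"],s["torque"])
b=cams.snapshot("side");cv2.imwrite("pics/s2.png",b)
L=cv2.resize(im[130:430,160:560],(800,600),interpolation=cv2.INTER_CUBIC)
cv2.imwrite("pics/crop4.png",L)
E
```

```text
6.075 [0.35759426 0.00969907 0.07371667] [-1.00497419e-01 -3.13948403e+00  5.42506768e-05] [-0.08  0.05  2.16 -0.    0.93 -1.58] [-0.58160888  0.23442177 -0.63958626] [0.03199884 0.07465548 0.00337226]
```

View pics/crop4.png

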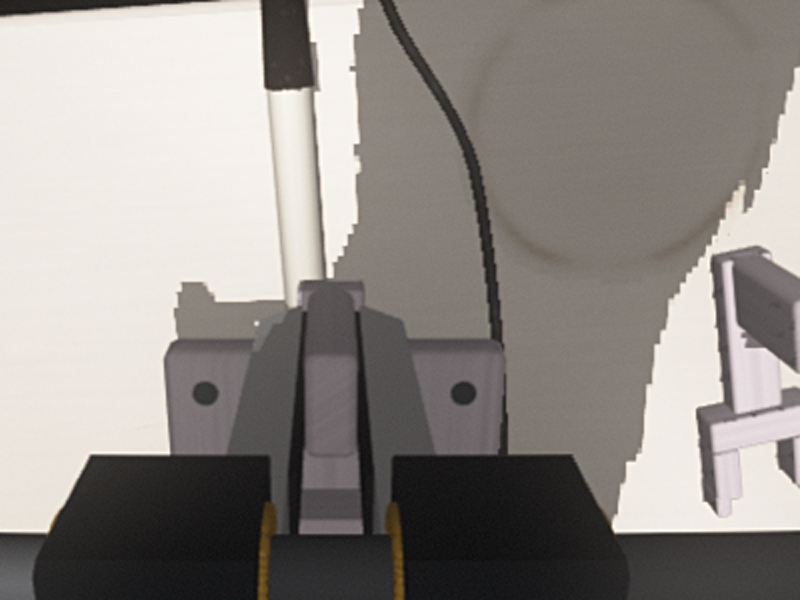

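```bash
python3 - <<'E'
from h import *
import pickle; s=pickle.load(open("w2.pkl","rb")); c=cam("wrist",s)
g=lambda x,y,z:onz(c,(160+x/2,130+y/2),z)
R=Rot.from_rotvec(s["eef_rot"]).as_matrix()
a,b=g(205,393,.02),g(464,393,.02); print(a.round(4),b.round(4)); d=b-a; print("press yaw",np.degrees(np.arctan2(-d[0],d[1])))
tl=lambda p:(R.T@(p-s["eef_pos"])).round(4)
print("screw mid in tool",tl((a+b)/2), "corners",tl(g(168,345,.02)),tl(g(500,342,.02)))
h=.0596
print("bar",tl(g(302,510,h+.01)),tl(g(362,510,h+.01)),"tab end",tl(g(300,288,h+.01)),tl(g(363,288,h+.01)))
print("tool x",R[:,0])
E
```

```text
[ 0.4001 -0.0371  0.02  ] [0.4059 0.0528 0.02  ]
press yaw -3.6511345447396795
screw mid in tool [-0.0455  0.0011  0.0537] corners [-0.0272 -0.0557  0.0537] [-0.026   0.0573  0.0537]
bar [-0.0555 -0.0086  0.0041] [-0.0555  0.0087  0.0041] tab end [ 0.0133 -0.0084  0.0041] [0.0133 0.008  0.0041]
tool x [-9.97952589e-01  6.39560845e-02  4.99169122e-04]
```

```bash
python3 - <<'E'
import cv2
from h import *
a=cams.snapshot("scene");b=cv2.imread("pics/s2.png")
cv2.imwrite("pics/sc2.png",a)
f=lambda im,x,y,w,h:cv2.resize(im[y:y+h,x:x+w],(800,300),interpolation=cv2.INTER_CUBIC)
cv2.imwrite("pics/crop5.png",np.vstack([f(a,280,260,160,60),f(b,280,240,160,60)]))
E
```

```text
(no output)
```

View pics/crop5.png

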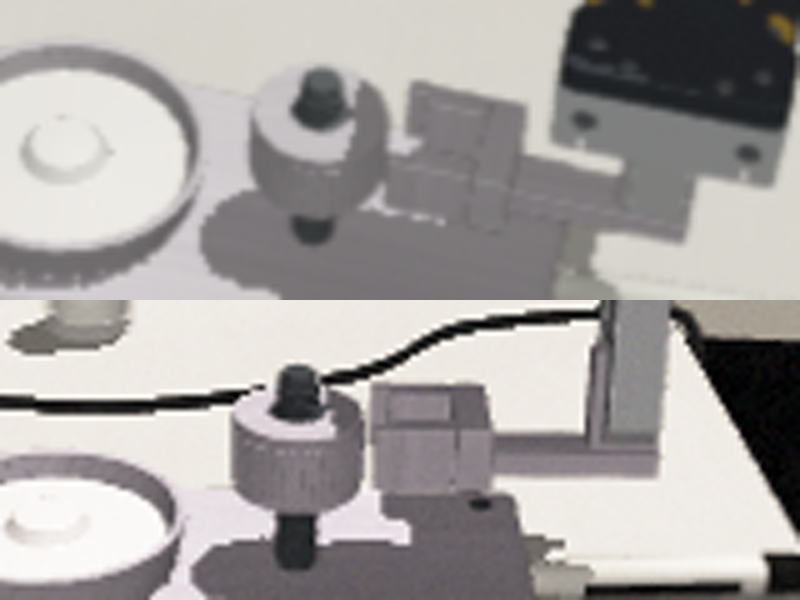

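Emit:
jog_arm([
  [0.0,[0,0.001,0.012],[0,0,0]],
  [0.0,[0,0,0.016],[0,0,0]],
  [0.0,[0,0,0.008],[0,0,0]],
  [0.0,[0,0,0.002],[0,0,0]],
  [0.0,[0,0,0],[0,0,0]],
  [0.0,[0,0,0],[0,0,0]],
])

```text
t: 6.98
eef_pos: [0.3584, 0.0108, 0.0363]
eef_rot: [0.101, 3.139, -0.0]
force: [0.2, 0.2, -1.0]
opening: 0.126
grasp_force: 50.0
```

Emit:
jog_arm([
  [0.0,[0,0,0.0008],[0,0,0]],
  [0.0,[0,0,0],[0,0,0]],
])

```text
t: 7.22
eef_pos: [0.3582, 0.0108, 0.0352]
eef_rot: [0.101, 3.14, -0.0]
force: [0.4, 0.9, -0.9]
opening: 0.127
grasp_force: 50.0
```

Emit:
jog_arm([
  [0.0,[0,0,0.0006],[0,0,0]],
  [0.0,[0,0,0],[0,0,0]],
])

```text
t: 7.48
eef_pos: [0.3581, 0.0108, 0.0345]
eef_rot: [-0.101, -3.14, -0.0]
force: [-0.2, 0.1, -1.4]
opening: 0.125
grasp_force: 50.0
```

Emit:
jog_arm([
  [0.0,[0,0,0.0005],[0,0,0]],
  [0.0,[0,0,0],[0,0,0]],
])

```text
t: 7.72
eef_pos: [0.3581, 0.0108, 0.0341]
eef_rot: [0.101, 3.14, 0.0]
force: [-1.1, 0.9, -1.3]
opening: 0.123
grasp_force: 50.0
```

Emit:
jog_arm([
  [0.0,[0,0,0.0004],[0,0,0]],
  [0.0,[0,0,0],[0,0,0]],
])

```text
t: 7.98
eef_pos: [0.3581, 0.0108, 0.034]
eef_rot: [0.101, 3.14, -0.0]
force: [-4.2, 0.3, 9.8]
opening: 0.121
grasp_force: 50.0
```

Emit:
jog_arm([
  [0.0,[0,0,-0.0004],[0,0,0]],
  [0.0,[-0.006,0,0],[0,0,0]],
  [0.0,[-0.006,0,0],[0,0,0]],
  [0.0,[-0.006,0,0],[0,0,0]],
  [0.0,[0,0,0],[0,0,0]],
])

```text
t: 8.6
eef_pos: [0.3767, 0.0096, 0.034]
eef_rot: [0.101, 3.139, -0.0]
force: [0.4, -0.8, 1.2]
opening: 0.125
grasp_force: 50.0
```

Emit:
jog_arm([
  [0.0,[-0.006,0,0],[0,0,0]],
  [0.0,[-0.006,0,0],[0,0,0]],
  [0.0,[-0.006,0,0],[0,0,0]],
  [0.0,[0,0,0],[0,0,0]],
])

```text
t: 9.1
eef_pos: [0.3947, 0.0084, 0.0341]
eef_rot: [0.101, 3.139, -0.0]
force: [1.2, -0.3, 0.6]
opening: 0.119
grasp_force: 50.0
```

Emit:
jog_arm([
  [0.0,[-0.003,0,0],[0,0,0]],
  [0.0,[-0.002,0,0],[0,0,0]],
  [0.0,[0,0,0],[0,0,0]],
])

```text
t: 9.48
eef_pos: [0.3992, 0.0081, 0.0341]
eef_rot: [0.101, 3.14, -0.0]
force: [-0.1, -1.6, 1.5]
opening: 0.125
grasp_force: 50.0
```

Emit:
jog_arm([
  [0.0,[-0.001,0,0],[0,0,0]],
  [0.0,[0,0,0],[0,0,0]],
])

```text
t: 9.72
eef_pos: [0.4, 0.0081, 0.0341]
eef_rot: [-0.101, -3.14, 0.0]
force: [-2.9, 0.9, 4.2]
opening: 0.127
grasp_force: 50.0
```

Emit:
jog_arm([
  [0.0,[-0.001,0,0],[0,0,0]],
  [0.0,[0,0,0],[0,0,0]],
])

```text
t: 9.98
eef_pos: [0.401, 0.008, 0.0341]
eef_rot: [-0.101, -3.14, -0.0]
force: [-2.4, 0.9, 4.7]
opening: 0.124
grasp_force: 50.0
```

Emit:
jog_arm([
  [0.0,[-0.0007,0,0],[0,0,0]],
  [0.0,[0,0,0],[0,0,0]],
])

```text
t: 10.22
eef_pos: [0.4017, 0.008, 0.0341]
eef_rot: [-0.101, -3.14, -0.0]
force: [-2.7, 0.8, 5.0]
opening: 0.123
grasp_force: 50.0
```

Emit:
jog_arm([
  [0.0,[-0.0007,0,0],[0,0,0]],
  [0.0,[0,0,0],[0,0,0]],
])

```text
t: 10.48
eef_pos: [0.4024, 0.0079, 0.0341]
eef_rot: [-0.101, -3.14, -0.0]
force: [-2.4, -0.0, 4.7]
opening: 0.124
grasp_force: 50.0
```

Emit:
jog_arm([
  [0.0,[-0.0007,0,0],[0,0,0]],
  [0.0,[0,0,0],[0,0,0]],
])

```text
t: 10.72
eef_pos: [0.4031, 0.0079, 0.0341]
eef_rot: [-0.101, -3.14, -0.0]
force: [-3.3, 0.0, 5.3]
opening: 0.122
grasp_force: 50.0
```

Emit:
jog_arm([
  [0.0,[-0.0007,0,0],[0,0,0]],
  [0.0,[0,0,0],[0,0,0]],
])

```text
t: 10.98
eef_pos: [0.4038, 0.0078, 0.0341]
eef_rot: [-0.101, -3.14, 0.0]
force: [-2.4, -0.6, 4.6]
opening: 0.12
grasp_force: 50.0
```

Emit:
jog_arm([
  [0.0,[-0.0007,0,0],[0,0,0]],
  [0.0,[0,0,0],[0,0,0]],
])

```text
t: 11.22
eef_pos: [0.4045, 0.0078, 0.0341]
eef_rot: [-0.101, -3.14, 0.0]
force: [-2.6, 0.6, 5.0]
opening: 0.124
grasp_force: 50.0
```

Emit:
jog_arm([
  [0.0,[-0.0007,0,0],[0,0,0]],
  [0.0,[0,0,0],[0,0,0]],
])

```text
t: 11.48
eef_pos: [0.4053, 0.0078, 0.0341]
eef_rot: [0.101, 3.14, -0.0]
force: [-3.1, 0.5, 5.8]
opening: 0.124
grasp_force: 50.0
```

Emit:
jog_arm([
  [0.0,[-0.0007,0,0],[0,0,0]],
  [0.0,[0,0,0],[0,0,0]],
])

```text
t: 11.72
eef_pos: [0.4054, 0.0077, 0.034]
eef_rot: [-0.101, -3.139, 0.0]
force: [-7.7, 0.3, 10.0]
opening: 0.126
grasp_force: 50.0
```

Emit:
jog_arm([
  [0.0,[0.0012,0,0],[0,0,0]],
  [0.0,[0,0.001,0],[0,0,0]],
  [0.0,[0,0,0],[0,0,0]],
])

```text
t: 12.1
eef_pos: [0.405, 0.0088, 0.0341]
eef_rot: [0.101, 3.14, -0.0]
force: [0.1, -0.7, 2.4]
opening: 0.122
grasp_force: 50.0
```

Emit:
jog_arm([
  [0.0,[0,0.0005,0],[0,0,0]],
  [0.0,[0,0,0],[0,0,0]],
])

```text
t: 12.35
eef_pos: [0.4049, 0.0093, 0.0341]
eef_rot: [0.101, 3.14, 0.0]
force: [0.4, -1.2, 2.1]
opening: 0.126
grasp_force: 50.0
```

Emit:
jog_arm([
  [0.0,[0,0.0005,0],[0,0,0]],
  [0.0,[0,0,0],[0,0,0]],
])

```text
t: 12.6
eef_pos: [0.4049, 0.0098, 0.034]
eef_rot: [0.101, 3.14, 0.0]
force: [0.6, -1.4, 3.2]
opening: 0.124
grasp_force: 50.0
```

Emit:
jog_arm([
  [0.0,[0,0.0005,0],[0,0,0]],
  [0.0,[0,0,0],[0,0,0]],
])

```text
t: 12.85
eef_pos: [0.4049, 0.0103, 0.0341]
eef_rot: [0.101, 3.14, -0.0]
force: [1.2, -1.0, 3.9]
opening: 0.123
grasp_force: 50.0
```

Emit:
jog_arm([
  [0.0,[0,0.0005,0],[0,0,0]],
  [0.0,[0,0,0],[0,0,0]],
])

```text
t: 13.1
eef_pos: [0.405, 0.0107, 0.0341]
eef_rot: [0.101, 3.14, -0.0]
force: [-0.4, -3.6, 2.3]
opening: 0.125
grasp_force: 50.0
```

Emit:
jog_arm([
  [0.0,[0,0.0005,0],[0,0,0]],
  [0.0,[0,0,0],[0,0,0]],
])

```text
t: 13.35
eef_pos: [0.405, 0.011, 0.0341]
eef_rot: [0.102, 3.14, -0.001]
force: [0.8, -6.1, 2.0]
opening: 0.126
grasp_force: 50.0
```

Emit:
jog_arm([
  [0.0,[0,-0.0025,0],[0,0,0]],
  [0.0,[0,-0.0023,0],[0,0,0]],
  [0.0,[0,0,0],[0,0,0]],
])

```text
t: 13.72
eef_pos: [0.4047, 0.0064, 0.0341]
eef_rot: [0.101, 3.14, 0.0]
force: [0.2, 0.6, 3.0]
opening: 0.127
grasp_force: 50.0
```

Emit:
jog_arm([
  [0.0,[0,-0.0004,0],[0,0,0]],
  [0.0,[0,0,0],[0,0,0]],
])

```text
t: 13.98
eef_pos: [0.4046, 0.0062, 0.0341]
eef_rot: [-0.101, -3.14, -0.0]
force: [-0.9, 1.6, 3.5]
opening: 0.121
grasp_force: 50.0
```

Emit:
jog_arm([
  [0.0,[0,-0.0004,0],[0,0,0]],
  [0.0,[0,0,0],[0,0,0]],
])

```text
t: 14.22
eef_pos: [0.4046, 0.0058, 0.0341]
eef_rot: [0.101, 3.14, 0.0]
force: [-0.5, 4.2, 3.3]
opening: 0.122
grasp_force: 50.0
```

Emit:
jog_arm([
  [0.0,[0,0.0013,0],[0,0,0]],
  [0.0,[0,0.0013,0],[0,0,0]],
  [0.0,[0,0,0],[0,0,0]],
  [0.034,[0,0,0],[0,0,0]],
  [0.034,[0,0,0],[0,0,0]],
  [0.034,[0,0,0],[0,0,0]],
  [0.034,[0,0,-0.005],[0,0,0]],
  [0.034,[0,0,-0.025],[0,0,0]],
  [0.034,[0,0,-0.04],[0,0,0]],
  [0.07,[0,0,-0.04],[0,0,0]],
  [0.07,[0,0,0],[0,0,0]],
  [0.07,[0,0,0],[0,0,0]],
])

```text
t: 15.72
eef_pos: [0.4044, 0.0083, 0.1435]
eef_rot: [-0.101, -3.139, -0.0]
force: [-0.7, 0.3, -1.2]
opening: 0.646
grasp_force: 0.0
```

```bash
python3 - <<'E'
from h import *
import pickle
a=cams.snapshot("scene");b=cams.snapshot("side");s=sensors.get_state();w=cams.snapshot("wrist")
pickle.dump(s,open("w3.pkl","wb")); cv2.imwrite("pics/w3.png",w)
cv2.imwrite("pics/sc3.png",a);cv2.imwrite("pics/s3.png",b)
f=lambda im,x,y,w,h,W,H:cv2.resize(im[y:y+h,x:x+w],(W,H),interpolation=cv2.INTER_CUBIC)
cv2.imwrite("pics/crop6.png",np.hstack([np.vstack([f(a,300,260,100,75,400,300),f(b,300,235,100,75,400,300)]),f(w,240,180,160,240,400,600)]))
print(s["eef_pos"],s["force"],s["torque"])
E
```

```text
[0.40422639 0.00832047 0.14309296] [ 0.30382599 -0.26078012 -0.1242968 ] [ 0.05159276 -0.01948788  0.0236291 ]
```

View pics/crop6.png

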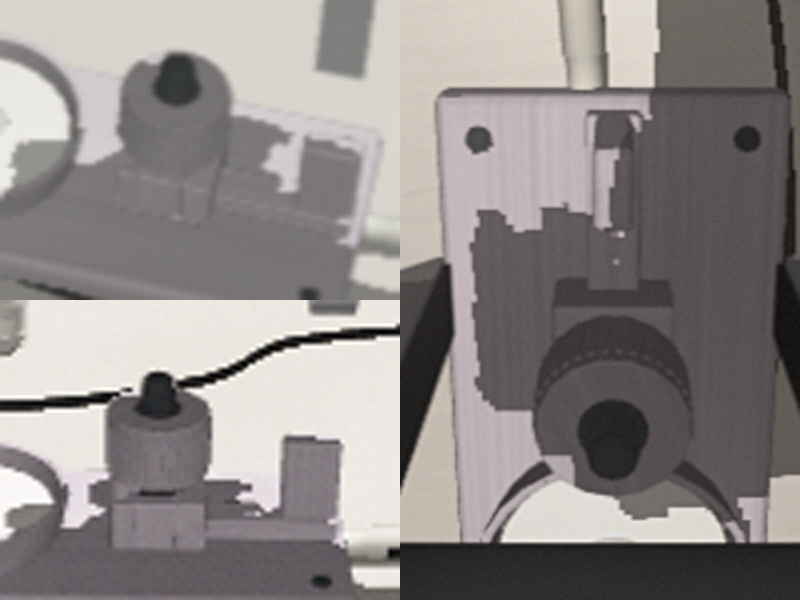

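Emit:
jog_arm([
  [0.07,[-0.03,0,0],[0,0,0]],
  [0.07,[-0.03,0,0],[0,0,0]],
  [0.07,[-0.01,0,0],[0,0,0]],
  [0.07,[0,0,0.02],[0,0,0]],
  [0.07,[0,0,0.03],[0,0,0]],
  [0.07,[0,0,0.025],[0,0,0]],
  [0.07,[0,0,0.014],[0,0,0]],
  [0.07,[0,0,0.002],[0,0,0]],
  [0.07,[0,0,0],[0,0,0]],
], force=7)

```text
t: 17.0
eef_pos: [0.4749, 0.0038, 0.0536]
eef_rot: [0.101, 3.139, -0.0]
force: [0.5, 0.1, 0.1]
opening: 0.745
grasp_force: 0.0
```

Emit:
jog_arm([
  [0.04,[0,0,0],[0,0,0]],
  [0.04,[0,0,0],[0,0,0]],
  [0.04,[0,0,0],[0,0,0]],
  [0.04,[0,0,0],[0,0,0]],
  [0.04,[0,0,0],[0,0,0]],
])

```text
t: 17.62
eef_pos: [0.4748, 0.0036, 0.0533]
eef_rot: [0.101, 3.139, -0.0]
force: [-1.2, -2.8, 5.7]
opening: 0.501
grasp_force: 7.0
```

```bash
python3 - <<'E'
from h import *
s=sensors.get_state(); print({k:np.round(s[k],4) for k in s})
E
```

```text
{'t': np.float64(17.625), 'joint_pos': array([-6.9400e-02,  3.2990e-01,  1.8764e+00, -3.0000e-04,  9.3480e-01,
       -1.5757e+00]), 'dq': array([ 0.0014,  0.0006, -0.0002, -0.0018,  0.0003, -0.0004]), 'tau': array([ 1.49960e+00, -4.51235e+01, -2.67628e+01,  6.45900e-01,
       -2.36600e-01, -8.90000e-03]), 'eef_pos': array([0.4748, 0.0036, 0.0533]), 'eef_rot': array([ 1.0110e-01,  3.1395e+00, -4.0000e-04]), 'force': array([-1.1839, -2.8407,  5.6677]), 'torque': array([-0.5501,  0.1773,  0.0105]), 'grasp_force': np.float64(7.0006), 'opening': np.float64(0.5007)}
```

Emit:
jog_arm([
  [0.04,[0,0,0.0003],[0,0,5]],
  [0.04,[0,0,0.0003],[0,0,5]],
  [0.04,[0,0,0],[0,0,0]],
])

```text
t: 18.0
eef_pos: [0.4748, 0.0037, 0.0527]
eef_rot: [0.374, 3.119, -0.0]
force: [-0.6, -2.8, 5.6]
opening: 0.503
grasp_force: 7.0
```

```bash
cat > st.py <<'E'
from h import *
s=sensors.get_state(); R=Rot.from_rotvec(s["eef_rot"]).as_matrix(); print("xdir",np.degrees(np.arctan2(R[1,0],R[0,0])).round(1),"T",s["torque"].round(3),"F",s["force"].round(1),s["eef_pos"].round(4),"j6",s["joint_pos"][5].round(2),s["tau"][5].round(3),s["opening"].round(4),s["t"])
E
python3 st.py
```

```text
Traceback (most recent call last):
  File "st.py", line 2, in <module>
    s=sensors.get_state(); R=Rot.from_rotvec(s["eef_rot"]).as_matrix(); print("xdir",np.degrees(np.arctan2(R[1,0],R[0,0])).round(1),"T",s["torque"].round(3),"F",s["force"].round(1),s["eef_pos"].round(4),"j6",s["joint_pos"][5].round(2),s["tau"][5].round(3),s["opening"].round(4),s["t"])
                                                                                                                                                                                                                                                                ^^^^^^^^^^^^^^^^^^
AttributeError: 'float' object has no attribute 'round'
```

```bash
sed -i 's/s\["opening"\].round(4)/s["opening"]/' st.py; python3 st.py
```

```text
xdir 166.3 T [-0.471  0.205 -0.097] F [-0.6 -2.8  5.6] [0.4748 0.0037 0.0527] j6 -1.4 0.783 0.5026488821127634 18.0
```

Emit:
jog_arm([
  [0.04,[0,0,0.0004],[0,0,6]],
  [0.04,[0,0,0.0004],[0,0,6]],
  [0.04,[0,0,0],[0,0,0]],
])

```text
t: 18.38
eef_pos: [0.4748, 0.0038, 0.0519]
eef_rot: [0.698, 3.062, 0.0]
force: [-0.5, -1.0, 5.2]
opening: 0.503
grasp_force: 7.0
```

```bash
python3 st.py
```

```text
xdir 154.3 T [-0.32   0.088 -0.076] F [-0.5 -1.   5.2] [0.4748 0.0038 0.0519] j6 -1.19 0.799 0.5027639359185239 18.375
```

Emit:
jog_arm([
  [0.04,[0,0,0.0004],[0,0,6]],
  [0.04,[0,0,0.0004],[0,0,6]],
  [0.04,[0,0,0],[0,0,0]],
])

```text
t: 18.75
eef_pos: [0.4749, 0.0039, 0.0511]
eef_rot: [1.013, 2.973, 0.001]
force: [-1.0, 0.2, 5.0]
opening: 0.503
grasp_force: 7.0
```

```bash
python3 st.py
```

```text
xdir 142.4 T [-0.12   0.016 -0.168] F [-1.   0.2  5. ] [0.4749 0.0039 0.0511] j6 -0.98 0.894 0.5028834984684664 18.75
```

Emit:
jog_arm([
  [0.04,[0,0,0.0004],[0,0,6]],
  [0.04,[0,0,0.0004],[0,0,6]],
  [0.04,[0,0,0],[0,0,0]],
])

```text
t: 19.12
eef_pos: [0.4749, 0.0039, 0.0502]
eef_rot: [1.316, 2.852, 0.001]
force: [0.5, 0.6, 5.3]
opening: 0.503
grasp_force: 7.0
```

```bash
python3 st.py
```

```text
xdir 130.4 T [ 0.085 -0.136 -0.101] F [0.5 0.6 5.3] [0.4749 0.0039 0.0502] j6 -0.78 0.96 0.5028658689452443 19.125
```

Emit:
jog_arm([
  [0.04,[0,0,0.0004],[0,0,6]],
  [0.04,[0,0,0.0004],[0,0,6]],
  [0.04,[0,0,0],[0,0,0]],
])

```text
t: 19.5
eef_pos: [0.475, 0.004, 0.0495]
eef_rot: [1.606, 2.699, 0.001]
force: [2.3, 1.9, 4.7]
opening: 0.499
grasp_force: 7.0
```

```bash
python3 st.py
```

```text
xdir 118.5 T [ 0.365 -0.472 -0.146] F [2.3 1.9 4.7] [0.475  0.004  0.0495] j6 -0.57 1.019 0.49914613563376986 19.5
```

Emit:
jog_arm([
  [0.04,[0,0,0.0004],[0,0,6]],
  [0.04,[0,0,0.0004],[0,0,6]],
  [0.04,[0,0,0],[0,0,0]],
])

```text
t: 19.88
eef_pos: [0.4751, 0.004, 0.0487]
eef_rot: [1.878, 2.517, 0.002]
force: [5.0, 2.6, 4.4]
opening: 0.5
grasp_force: 7.0
```

```bash
python3 st.py
```

```text
xdir 106.6 T [ 0.529 -0.806 -0.102] F [5.  2.6 4.4] [0.4751 0.004  0.0487] j6 -0.36 0.908 0.5001413120357276 19.875
```

Emit:
jog_arm([
  [0.04,[0,0,0.0004],[0,0,6]],
  [0.04,[0,0,0.0004],[0,0,6]],
  [0.04,[0,0,0],[0,0,0]],
])

```text
t: 20.25
eef_pos: [0.4752, 0.004, 0.0479]
eef_rot: [2.131, 2.307, 0.002]
force: [5.4, 3.3, 3.5]
opening: 0.5
grasp_force: 7.0
```

```bash
python3 st.py
python3 - <<'E'
from h import *
b=cams.snapshot("side");a=cams.snapshot("scene")
cv2.imwrite("pics/s4.png",b);cv2.imwrite("pics/sc4.png",a)
E
```

```text
xdir 94.6 T [ 0.554 -0.956 -0.136] F [5.4 3.3 3.5] [0.4752 0.004  0.0479] j6 -0.15 0.829 0.5002507744455928 20.25
```

Emit:
jog_arm([
  [0.04,[0.0003,0.0005,0.0003],[0,0,5]],
  [0.04,[0,0,0.0003],[0,0,5]],
  [0.04,[0,0,0],[0,0,0]],
])

```text
t: 20.72
eef_pos: [0.4753, 0.004, 0.0473]
eef_rot: [2.324, 2.114, 0.0]
force: [1.8, 0.2, 5.5]
opening: 0.5
grasp_force: 7.0
```

```bash
python3 st.py
```

```text
xdir 84.6 T [ 0.026 -0.407 -0.06 ] F [1.8 0.2 5.5] [0.4753 0.004  0.0473] j6 0.03 0.691 0.5004529570495035 20.725
```

Emit:
jog_arm([
  [0.04,[0,0,0.0002],[0,0,5]],
  [0.04,[0,0,0],[0,0,5]],
  [0.04,[0,0,0],[0,0,0]],
])

```text
t: 21.1
eef_pos: [0.4754, 0.0041, 0.0469]
eef_rot: [2.499, 1.903, 0.001]
force: [5.7, 1.7, 1.9]
opening: 0.503
grasp_force: 7.0
```

```bash
python3 st.py
```

```text
xdir 74.6 T [ 0.167 -0.878 -0.043] F [5.7 1.7 1.9] [0.4754 0.0041 0.0469] j6 0.2 0.737 0.5033031835700554 21.1
```

Emit:
jog_arm([
  [0.04,[0,0,0],[0,0,5]],
  [0.04,[0,0,0],[0,0,5]],
  [0.04,[0,0,0],[0,0,0]],
])

```text
t: 21.48
eef_pos: [0.4755, 0.0041, 0.0469]
eef_rot: [2.655, 1.678, 0.001]
force: [5.9, 1.3, 0.8]
opening: 0.503
grasp_force: 7.0
```

```bash
python3 st.py
```

```text
xdir 64.6 T [ 0.112 -1.008 -0.038] F [5.9 1.3 0.8] [0.4755 0.0041 0.0469] j6 0.37 0.729 0.502928760793043 21.475
```

```bash
python3 - <<'E'
from h import *
b=cams.snapshot("side");cv2.imwrite("pics/s5.png",b); c=cam("side")
P=np.array([.4748,.0038,0])
for z in (.02,.044,.049,.055,.08,.085,.098):
    print(z,proj(c,P+[0,0.0 if z>.079 else .0235,z]).round(1), end=" | ")
u=int(round(proj(c,P+[0,0,.09])[0])); print()
for n in ("s3","s4","s5"):
    g=cv2.cvtColor(cv2.imread(f"pics/{n}.png"),cv2.COLOR_BGR2GRAY)
    for d in (-8,0,8): print(n,d,g[250:300,u+d].tolist())
E
```

```text
0.02 [339.9 298.6] | 0.044 [340.1 286.9] | 0.049 [340.1 284.4] | 0.055 [340.2 281.4] | 0.08 [339.4 262.9] | 0.085 [339.4 260.4] | 0.098 [339.5 253.8] | 
s3 -8 [232, 231, 231, 232, 231, 233, 231, 76, 216, 91, 87, 90, 91, 91, 87, 91, 103, 102, 101, 98, 109, 107, 102, 109, 110, 107, 110, 108, 107, 112, 109, 123, 130, 127, 113, 94, 131, 129, 131, 127, 125, 131, 125, 128, 125, 124, 123, 103, 94, 93]
s3 0 [229, 229, 200, 33, 33, 39, 47, 47, 41, 43, 41, 45, 37, 41, 47, 92, 90, 90, 122, 114, 114, 118, 120, 123, 120, 123, 122, 125, 122, 120, 119, 122, 94, 40, 91, 96, 137, 129, 132, 131, 129, 131, 131, 131, 130, 130, 130, 108, 90, 91]
s3 8 [231, 232, 231, 231, 76, 31, 39, 225, 120, 89, 88, 92, 93, 90, 88, 87, 90, 113, 111, 107, 109, 112, 111, 112, 113, 113, 112, 109, 110, 112, 114, 102, 98, 102, 101, 102, 136, 134, 134, 132, 129, 130, 131, 130, 133, 131, 127, 109, 94, 93]
s4 -8 [239, 239, 239, 238, 240, 240, 238, 81, 31, 31, 203, 98, 99, 97, 98, 97, 99, 96, 95, 108, 110, 105, 115, 114, 114, 116, 116, 113, 115, 116, 119, 117, 119, 123, 115, 109, 142, 137, 145, 138, 137, 134, 136, 134, 137, 133,
[... 542 characters left out ...]
1, 240, 78, 24, 34, 239, 127, 97, 100, 98, 98, 102, 99, 100, 99, 113, 108, 112, 114, 113, 117, 121, 120, 123, 117, 122, 117, 118, 121, 124, 105, 143, 141, 140, 138, 140, 139, 139, 136, 135, 139, 137, 117, 101, 104]
s5 0 [238, 238, 214, 35, 35, 44, 52, 50, 50, 47, 46, 45, 41, 45, 45, 43, 43, 43, 99, 99, 100, 136, 131, 124, 130, 130, 134, 130, 128, 129, 129, 132, 132, 131, 134, 136, 148, 142, 142, 142, 141, 139, 137, 142, 140, 139, 137, 116, 102, 103]
s5 8 [240, 239, 240, 239, 80, 36, 37, 240, 240, 238, 240, 227, 98, 97, 100, 97, 98, 103, 101, 99, 125, 122, 120, 119, 119, 119, 114, 112, 115, 118, 112, 114, 115, 119, 108, 113, 144, 144, 147, 144, 143, 144, 142, 138, 140, 142, 137, 121, 98, 100]
```

Emit:
jog_arm([
  [0.04,[0.0004,0.0006,0],[0,0,0]],
  [0.04,[0,0,0],[0,0,3]],
  [0.04,[0,0,0],[0,0,3]],
])

```text
t: 21.9
eef_pos: [0.4756, 0.0041, 0.0467]
eef_rot: [-2.741, -1.535, 0.001]
force: [3.0, 0.3, 2.6]
opening: 0.501
grasp_force: 7.0
```

```bash
python3 st.py
```

```text
xdir 58.5 T [-0.02  -0.346  0.208] F [3.  0.3 2.6] [0.4756 0.0041 0.0467] j6 0.48 -0.667 0.5009670338460964 21.9
```

Emit:
jog_arm([
  [0.04,[0,0,0],[0,0,3]],
  [0.04,[0,0,0],[0,0,3]],
])

```text
t: 22.15
eef_pos: [0.4757, 0.0041, 0.0467]
eef_rot: [2.818, 1.389, -0.001]
force: [3.1, 0.1, 0.7]
opening: 0.502
grasp_force: 7.0
```

```bash
python3 st.py
```

```text
xdir 52.5 T [-0.246 -0.534  0.214] F [3.1 0.1 0.7] [0.4757 0.0041 0.0467] j6 0.59 -0.648 0.5024258173385329 22.15
```

Emit:
jog_arm([
  [0.04,[0,0,0],[0,0,3]],
  [0.04,[0,0,0],[0,0,3]],
])

```text
t: 22.4
eef_pos: [0.4757, 0.004, 0.0467]
eef_rot: [2.886, 1.24, -0.001]
force: [3.6, -1.7, 1.9]
opening: 0.503
grasp_force: 7.0
```

```bash
python3 st.py
```

```text
xdir 46.5 T [-0.238 -0.613  0.163] F [ 3.6 -1.7  1.9] [0.4757 0.004  0.0467] j6 0.69 -0.648 0.5027528846401547 22.4
```

```bash
cat > edge.py <<'E'
from h import *
import sys
b=cams.snapshot("side");cv2.imwrite(f"pics/{sys.argv[1]}.png",b)
def prof(n):
    g=cv2.cvtColor(cv2.imread(f"pics/{n}.png"),cv2.COLOR_BGR2GRAY).astype(float)
    r=[]
    for u in list(range(329,334))+list(range(345,349)):
        col=g[259:266,u]; hi=238;lo=98   # background (bright) to collar top
        r.append(259+np.sum(np.clip((col-lo)/(hi-lo),0,1)))
    for u in range(337,342):
        col=g[262:271,u]; r.append(262+np.sum(np.clip((98-col)/(98-45),0,1)))
    return np.array(r).round(2)
for n in ("s4","s5",sys.argv[1]): p=prof(n); print(n,p.tolist(),p[-5:].mean())
E
python3 edge.py s6; python3 st.py
```

```text
s4 [260.66, 260.16, 259.76, 259.6, 259.16, 260.26, 260.53, 260.74, 261.21, 267.23, 267.34, 267.45, 267.64, 267.6] 267.45199999999994
s5 [260.84, 260.7, 260.22, 260.01, 259.98, 261.87, 261.79, 261.94, 262.0, 267.7, 267.64, 268.0, 267.98, 267.72] 267.808
s6 [259.0, 259.03, 259.07, 259.93, 259.99, 261.89, 261.72, 260.89, 260.68, 267.79, 267.62, 267.81, 267.92, 267.87] 267.802
xdir 46.3 T [-0.25  -0.565  0.169] F [ 3.4 -0.3  1.6] [0.4757 0.004  0.0467] j6 0.69 -0.36 0.5013538573226716 22.45
```

Emit:
jog_arm([
  [0.04,[0,0,0],[0,0,0]],
  [0.04,[0,0,0],[0,0,3]],
  [0.04,[0,0,0],[0,0,3]],
], force=9)

```text
t: 22.82
eef_pos: [0.4758, 0.004, 0.0466]
eef_rot: [2.948, 1.085, -0.0]
force: [5.7, -3.1, -1.9]
opening: 0.501
grasp_force: 9.0
```

```bash
python3 st.py
```

```text
xdir 40.4 T [-0.394 -0.867  0.315] F [ 5.7 -3.1 -1.9] [0.4758 0.004  0.0466] j6 0.8 -0.611 0.500921964604361 22.825
```

Emit:
jog_arm([
  [0.04,[0,0,0],[0,0,3]],
  [0.04,[0,0,0],[0,0,3]],
])

```text
t: 23.08
eef_pos: [0.4759, 0.004, 0.0468]
eef_rot: [3.001, 0.929, 0.0]
force: [5.6, -1.7, 0.3]
opening: 0.504
grasp_force: 9.0
```

```bash
python3 st.py
```

```text
xdir 34.4 T [-0.559 -0.721  0.257] F [ 5.6 -1.7  0.3] [0.4759 0.004  0.0468] j6 0.9 -0.59 0.5038626095290856 23.075
```

Emit:
jog_arm([
  [0.04,[0,0,0],[0,0,3]],
  [0.04,[0,0,0],[0,0,3]],
])

```text
t: 23.32
eef_pos: [0.476, 0.0039, 0.0468]
eef_rot: [3.045, 0.771, 0.0]
force: [5.4, -1.9, 0.9]
opening: 0.502
grasp_force: 9.0
```

```bash
python3 st.py; python3 edge.py s7
```

```text
xdir 28.4 T [-0.579 -0.726  0.281] F [ 5.4 -1.9  0.9] [0.476  0.0039 0.0468] j6 1.01 -0.589 0.5021880214539461 23.325
s4 [260.66, 260.16, 259.76, 259.6, 259.16, 260.26, 260.53, 260.74, 261.21, 267.23, 267.34, 267.45, 267.64, 267.6] 267.45199999999994
s5 [260.84, 260.7, 260.22, 260.01, 259.98, 261.87, 261.79, 261.94, 262.0, 267.7, 267.64, 268.0, 267.98, 267.72] 267.808
s7 [259.0, 259.0, 259.01, 259.0, 259.0, 259.67, 260.77, 261.04, 261.05, 267.83, 267.87, 267.96, 267.89, 268.0] 267.91
```

Emit:
jog_arm([
  [0.065,[0,0,0],[0,0,0]],
  [0.065,[0,0,0],[0,0,0]],
  [0.065,[0,0,0],[0,0,0]],
  [0.065,[0,0,-0.01],[0,0,0]],
  [0.065,[0,0,-0.03],[0,0,0]],
  [0.065,[0,0,-0.04],[0,0,0]],
  [0.065,[0,0,-0.04],[0,0,0]],
  [0.065,[0,0,-0.03],[0,0,0]],
  [0.065,[0,0,0],[0,0,0]],
  [0.065,[0,0,0],[0,0,0]],
])

```text
t: 24.62
eef_pos: [0.4754, 0.0042, 0.1963]
eef_rot: [-3.046, -0.768, 0.001]
force: [-0.5, -0.2, -0.0]
opening: 0.687
grasp_force: 0.0
```

```bash
python3 st.py; python3 edge.py s8; python3 - <<'E'
from h import *
# compare spacer/press area with s3 (after placement) for movement of the tab
a=cv2.cvtColor(cv2.imread("pics/s3.png"),6).astype(np.float32);b=cv2.cvtColor(cv2.imread("pics/s8.png"),6).astype(np.float32)
for nm,(y,x,h,w) in {"tab":(265,362,35,30),"plate":(285,370,25,30)}.items():
    t=cv2.Laplacian(a[y:y+h,x:x+w],cv2.CV_32F); r=cv2.Laplacian(b[y-5:y+h+5,x-5:x+w+5],cv2.CV_32F)
    m=cv2.matchTemplate(r,t,cv2.TM_CCOEFF_NORMED); print(nm,cv2.minMaxLoc(m)[1],np.array(cv2.minMaxLoc(m)[3])-5)
E
```

```text
xdir 28.3 T [-0.005  0.169  0.027] F [-0.5 -0.2 -0. ] [0.4754 0.0042 0.1963] j6 1.01 -0.003 0.6869637207266295 24.625
s4 [260.66, 260.16, 259.76, 259.6, 259.16, 260.26, 260.53, 260.74, 261.21, 267.23, 267.34, 267.45, 267.64, 267.6] 267.45199999999994
s5 [260.84, 260.7, 260.22, 260.01, 259.98, 261.87, 261.79, 261.94, 262.0, 267.7, 267.64, 268.0, 267.98, 267.72] 267.808
s8 [264.1, 264.11, 264.11, 263.96, 263.01, 264.52, 265.05, 265.06, 265.19, 268.47, 268.36, 268.32, 268.3, 268.38] 268.366
tab 0.4911833703517914 [0 0]
plate 0.7604476809501648 [0 0]
```

```bash
python3 -c "
from cell import manip
print(manip.hand_in())"
```

```text
the job is handed in; nothing more can be done
None
```

The job is handed in at about 25 s: the thick spacer is seated at the post within about 1 mm, and the collar is turned down onto it until a 9 N grip slipped, an estimated 11 to 16 N squeeze. The gripper is open and clear above the post, and the hand-in gave no verdict.

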